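# Change the battery pack of the exhaust-gas analyser

### The job

The exhaust-gas analyser's battery is flat. Slide the thumb latch aside so that the sprung cover flies open, lift the flat pack out and seat it in the empty charging cradle, then take the charged pack from the other cradle, seat it fully down in the analyser's battery bay and press the cover shut until the latch snaps home. Both packs fit only with the contact nose at the contact end, and the spray can, screwdriver and card packet should stay where they are.

Things in the scene. Friction and masses are not known exactly. Their poses are not given: they have to be found in the camera images.
- analyser: Grey instrument case, fixed, 190 mm deep (x, to its back) by 280 mm wide (y, to its left). Origin: centre of its underside. Deck 48 mm up. A black console with sloping display, up to 93 mm high, stands on the deck from y = 18 to 128 mm; to its right lie the battery bay (centre x = 20, y = -60 mm) under its cover and, in front of the cover, the thumb latch.
- bay_floor (a point): Centre of the battery bay's floor, 34 mm below the deck; axes as the analyser's. The open-topped bay, 71 (x) x 105 mm (y), takes a pack only with its nose to the analyser's -y (2.5 mm play all round). A seated pack's centre point is 30 mm above this one; its handle bar stands 14 to 26 mm above the deck.
- latch_tab (a point): Middle of the top of the thumb latch's ribbed black tab: 20 (x) x 38 (y) x 16 mm tall, top 18 mm above the deck; axes as the analyser's, moves with the latch. The deck is clear 35 mm in front of it and 60 mm to its left (+y) but for 6 mm high guide lips. A steel tongue 25 mm high stands at its back right corner.
- latch (a joint): Travel of the thumb latch to the analyser's right (-y), m: 0 home, 0.013 at the stop; a spring returns it (1.4 N home, 3.3 N at the stop). From about 0.009 on it frees the cover. When the cover is pressed shut, the striker pin on its front pushes the bevelled tongue aside and the latch springs back to 0 over it.
- cover (a joint): Angle of the bay cover, rad: 0 shut, 1.85 fully open, leaning back. Its sprung hinge (0.25 N m shut, 0.1 open) throws it open within about a second and keeps it open; to shut it, push it forward and down: about 3 N at its front edge, up to about 8 N to snap past the latch.
- cover_hinge (a point): Middle of the cover's hinge line, which runs along the analyser's y at deck height, 43.5 mm behind the middle of the bay. Axes as the analyser's when the cover is shut; it turns with the cover about y.
- cover_edge (a point): Middle of the cover's upper front edge. The cover is a black hood, 120 mm wide (y), open underneath, flat on top from 30 to 86 mm in front of its hinge, with 3 mm walls; this point lies 86 mm along the hood's own -x and 33 mm along its z from the hinge and turns with it.
- spent_center (a point): Flat pack, seated in the bay at the start: black block 100 (x) x 66 x 32 mm; its last 16 mm at +x is a nose 40 mm wide with two brass contacts. On top, over its middle, a bridge handle: bar 64 mm long (x), 14 mm thick (y), from 48 to 60 mm above the pack's underside, 0.34 to 0.55 kg. Point: 30 mm above the underside; x to the nose, z up.
- fresh_center (a point): Charged pack, in a cradle at the start: black block 100 (x) x 66 x 32 mm; its last 16 mm at +x is a nose 40 mm wide with two brass contacts. On top, over its middle, a bridge handle: bar 64 mm long (x), 14 mm thick (y), from 48 to 60 mm above the pack's underside, 0.34 to 0.55 kg. Point: 30 mm above the underside; x to the nose, z up.
- cradle_empty: Empty at the start: grey charging cradle, fixed, 142 (x) x 104 mm, a black contact block 46 mm high at its +x end. Origin: underside, below the pocket's centre. Pocket 105 x 71 mm, floor 8, rim 26 mm up, takes a pack only with its nose to +x (2.5 mm play all round); a seated pack's centre point is 38 mm above this origin.
- cradle_full: Holds the charged pack at the start: grey charging cradle, fixed, 142 (x) x 104 mm, a black contact block 46 mm high at its +x end. Origin: underside, below the pocket's centre. Pocket 105 x 71 mm, floor 8, rim 26 mm up, takes a pack only with its nose to +x (2.5 mm play all round); a seated pack's centre point is 38 mm above this origin.
- spray_can: Bystander: yellow spray can with white button and red straw, 66 mm across, 180 mm tall; origin at the centre of its underside.
- screwdriver: Bystander: short screwdriver with wooden handle lying on the bench, 128 mm long; origin at the centre of its underside.
- jet_packet: Bystander: drawn-open card packet, 68 x 97 x 27 mm; origin at the centre of its underside.

How it is judged:
By the outcome, as a careful person would: the job done as asked, in the order asked, and still so for the second after the job is handed in, with the robot touching nothing.
It also fails if it takes over 70 s, if anything falls off the work surface, if the arm or the gripper's body presses on something with over 40 N, if the wrist force passes 120 N, or if a joint passes its speed limit or range.

### The arm

A 7-joint arm with a two-finger parallel gripper is mounted at the origin on a cart in front of the work surface, level with it; the furniture and walls round the work are solid. World frame = base frame: x ahead of the robot, y to its left, z up, the work surface at z = 0. Lengths are in m, angles in degrees, forces in N, time in s.
With the tool pointing down it reaches from about 0.4 to 0.875 m from the base axis. Payload 6.5 kg.
Tool frame: the origin (TCP) lies at the very end of the fingers, on their centre line; the grasp point (between the pads) lies 19 mm behind it; z points along the fingers, y is the line along which they close (so a half turn about z gives the same grasp; the last joint's range is limited). The gripper opens to 88 mm and grips with 3 to 60 N. Pads are 18 mm wide; open, the fingers measure 123 mm over their backs; the gripper's body (75 mm by 187 mm) begins 45 mm behind the grasp point.
Start: joints at [60.894, 30.733, -0.252, 88.115, 0.149, 61.152, -4.079], TCP at [0.278, -0.588, 0.239] pointing down, gripper open.
Joint ranges: [-154.64, 154.64], [-21.42, 123.67], [-72.66, 72.17], [13.99, 137.28], [-74.86, 254.86], [10.95, 109.41], [-158.01, 158.01]. Speed limits (degrees/s): [136.94, 136.94, 180, 180, 180, 180, 180].

### API

Orientations are given as [roll, pitch, yaw] about the fixed x, y, z axes, in that order (R = Rz(yaw) Ry(pitch) Rx(roll)).
In Python, from bench import monitor, viewer, job gives the robot as it stands.
- The arm moves only by the tool servo_tool, never from a script. Its argument "rows" is a list of rows, each an object of numbers: "gripper": the finger opening in m, from 0 to 0.0881; "dx", "dy", "dz": the shift along the tool's x, y, z in m; "turn": the turn about the tool's z in degrees. A call has 1 to 10 rows; each row shifts and turns the commanded pose from where the row before left it, along the tool's axes as they then stand; what a row does not reach is not made up. A row lasts 1/8 s, in which the tool goes at most 62.5 mm and 10.7 degrees, less where a joint would pass 70% of its speed; a pose out of reach is approached as far as the arm can. A call is refused whole if a number of a shift passes 0.0625 or a number of a turn 10.7, either way. A call with a gripper value outside its range is refused whole. The fingers move at their own pace and stop on an object; the grip force is fixed at half the most. Time passes only in rows, so rows that do not move let the fingers close. It gives the time, the measured TCP pose, the force, the opening and the grip force at its end, in the units of the state.
- monitor.observe(): the state, without advancing time (a new reading comes with each control period).
- viewer.capture(name): name is "side" or "top"; returns a dict with "frame" (420x560x3 uint8, red, green, blue), "fx", "fy", "cx", "cy" (pixels), "k1" (the pictures are not rectified: a ray, as slopes to the right and down, at radius r is drawn at 1 + k1 r^2 times it, then the intrinsics apply), "R" (3x3) and "t" (3): a world point X has camera coordinates R X + t. Camera axes: x right, y down, z forward; pixel columns grow to the right and rows downward; lengths in m; the calibration is good to about 2 mm. A picture is of the moment at which its call begins. There is no depth.
- job.finish_job(): hands the job in; it is judged then, once.
The state is a dict: "clock": time; "joints": joint angles; "joint_velocities": joint speeds; "effort": joint torques, N m; "ee_pos": TCP position; "tcp_rot": TCP orientation; "wrist_force": force on the tool from outside, world axes, zero at the start; "wrist_torque": the same for the moment, N m; "opening": opening from 0.0 (shut) to 1.0 (fully open); "gripper_force": force on a finger pad.
Only numpy, scipy, OpenCV 4.12 (cv2) and the standard library are available. Lean on these libraries where they do the work, as an engineer would, in place of code of your own. Each camera call takes 0.05 s, during which the arm holds its last target. There are 200 camera calls.

## Working session

There is one attempt and no reset: what is moved stays moved. The work goes in short steps, Python scripts to look and compute and a tool call to move; the robot and the scene stay as the last step left them, time stands still between calls to the robot, and variables do not carry over. Pictures are saved under pics/ and viewed, at most 10 in all, crops included, and the job is handed in when it is done.

Besides the shell and the picture viewer there is one more tool, called as name([rows], argument=value, ...), one row to a line, values as JSON. servo_tool: Moves the arm, as the interface text tells. Its arguments: {"type":"object","properties":{"rows":{"type":"array"}},"required":["rows"]}

```bash
ls; mkdir -p pics; python3 - <<'E'
from bench import monitor, viewer, job
import cv2
s=monitor.observe(); print(s)
for n in("top","side"):
    c=viewer.capture(n); cv2.imwrite(f"pics/{n}0.png",cv2.resize(c["frame"][:,:,::-1],(800,600),interpolation=cv2.INTER_CUBIC))
    print(n,{k:c[k] for k in c if k!="frame"})
E
```

```text
pics
{'clock': 0.0, 'joints': array([60.89289272, 30.77778135, -0.25400593, 88.16766135,  0.14966783,
       61.15065907, -4.07924347]), 'joint_velocities': array([ 0.03992228,  0.11859667, -0.07120456,  0.0352762 ,  0.09307214,
       -0.01429356,  0.00945034]), 'effort': array([ 1.26675577e-04, -5.70984328e+01,  9.90736708e-01, -2.51606977e+01,
       -5.62810188e-02,  1.78706052e-02,  1.43005732e-04]), 'ee_pos': array([ 0.2776582 , -0.58706696,  0.23785657]), 'tcp_rot': array([-1.79904541e+02,  7.80522701e-03,  2.53185363e+01]), 'wrist_force': array([-0.36620277,  0.4266699 ,  0.79087281]), 'wrist_torque': array([-0.00219964, -0.00725697, -0.03992438]), 'gripper_force': 0.0, 'opening': 0.9982176482408024}
top {'fx': 462.5144706792362, 'fy': 462.5144706792362, 'cx': 277.0776840413288, 'cy': 205.29468388070606, 'k1': -0.09926781866933003, 'R': array([[-0.00156855, -0.99989604, -0.01433382],
       [-0.98596743,  0.00393914, -0.16689128],
       [ 0.1669304 ,  0.0138709 , -0.98587111]]), 't': array([-0.09164835,  0.64112828,  0.98317174])}
side {'fx': 379.97226094105014, 'fy': 379.97226094105014, 'cx': 280.73402074411337, 'cy': 204.84723766830183, 'k1': -0.1083526528546619, 'R': array([[-0.94627234, -0.32335728, -0.00295417],
       [-0.13528666,  0.4041673 , -0.90462496],
       [ 0.29371105, -0.85562191, -0.42619827]]), 't': array([0.54220403, 0.18541399, 0.60610591])}
```

View pics/top0.png

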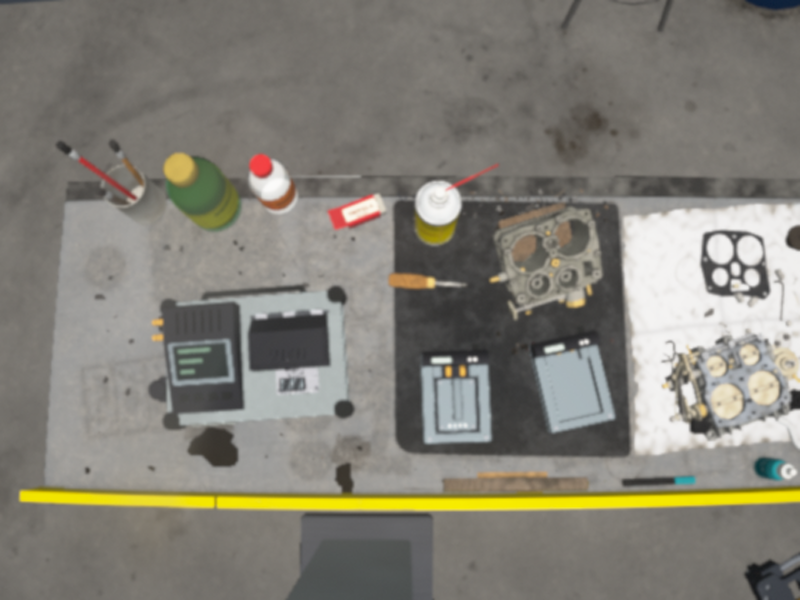

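View pics/side0.png

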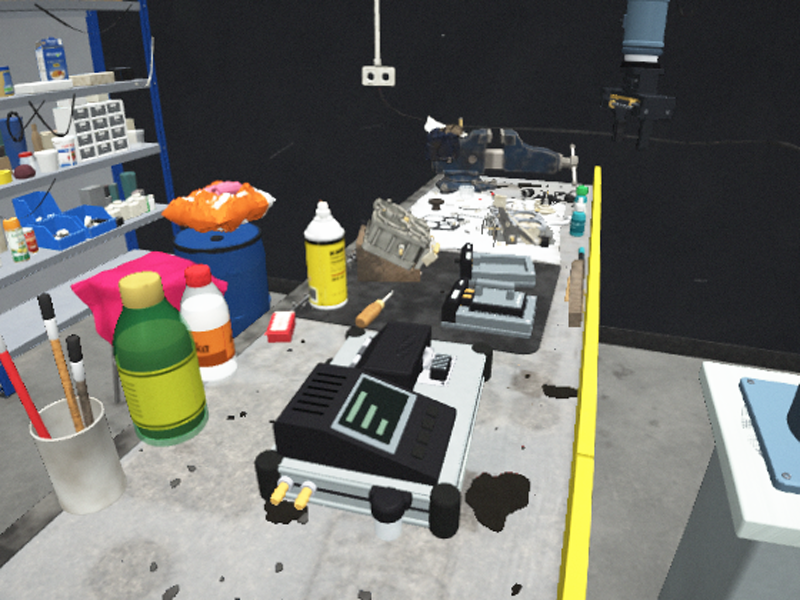

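```bash
cat > h.py <<'E'
import numpy as np, cv2
from bench import monitor, viewer, job
def cam(n):
    c=viewer.capture(n); c["K"]=np.array([[c["fx"],0,c["cx"]],[0,c["fy"],c["cy"]],[0,0,1]])
    c["C"]=-c["R"].T@c["t"]; c["bgr"]=c["frame"][:,:,::-1].copy(); c["D"]=np.array([c["k1"],0,0,0]); return c
def onplane(c,uv,z):
    p=cv2.undistortPoints(np.array(uv,float).reshape(-1,1,2),c["K"],c["D"],None,None,None)[:,0] if False else cv2.undistortPoints(np.array(uv,float).reshape(-1,1,2),c["K"],c["D"])[:,0]
    d=np.c_[p,np.ones(len(p))]@c["R"]; s=(z-c["C"][2])/d[:,2]; return c["C"]+d*s[:,None]
def proj(c,X):
    rv,_=cv2.Rodrigues(c["R"]); return cv2.projectPoints(np.array(X,float).reshape(-1,1,3),rv,c["t"],c["K"],c["D"])[0][:,0]
def crop(c,x0,y0,x1,y1,s,name): cv2.imwrite(f"pics/{name}.png",cv2.resize(c["bgr"][y0:y1,x0:x1],None,fx=s,fy=s,interpolation=cv2.INTER_NEAREST))
E
sed -i 's/^    p=.* if False else /    p=/' h.py
python3 - <<'E'
from h import *
c=cam("top"); print(c["C"]); crop(c,105,195,255,305,5,"an"); crop(c,285,225,440,325,5,"cr")
E
```

```text
[ 0.4678666  -0.10780179  1.07496567]
```

View pics/an.png

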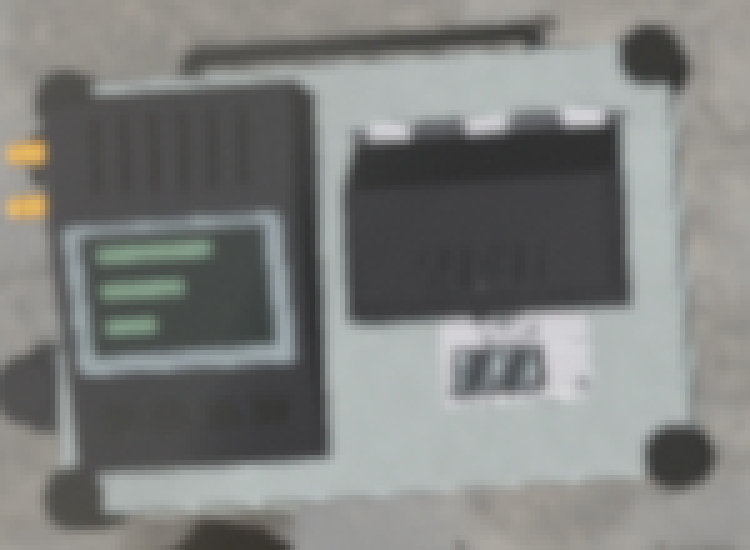

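View pics/cr.png

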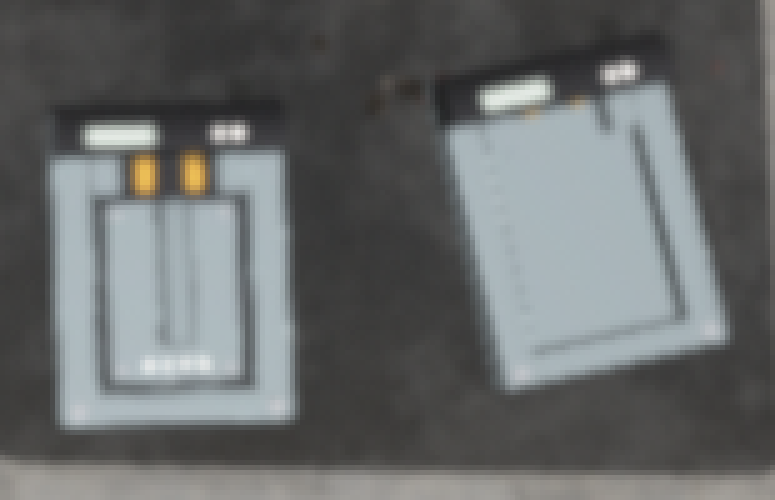

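```bash
cat >> h.py <<'E'
def edge(c,a,b,off,w=3,n=25,pol=0):
    """line of max gradient near crop-px segment a-b (5x crop at off); returns refined endpoints in image px. pol: sign of brightness step to the normal's side"""
    g=cv2.GaussianBlur(cv2.cvtColor(c["bgr"],cv2.COLOR_BGR2GRAY).astype(np.float32),(0,0),.6)
    a=np.array(a)/5-.4+off; b=np.array(b)/5-.4+off; d=(b-a)/np.linalg.norm(b-a); nn=np.array([-d[1],d[0]])
    s=np.arange(-w,w+.01,.1); pts=[]
    for t in np.linspace(.05,.95,n):
        p=a+t*(b-a); q=(p+s[:,None]*nn).astype(np.float32)
        v=cv2.remap(g,q[:,0].copy()[None],q[:,1].copy()[None],cv2.INTER_LINEAR)[0]
        gr=np.gradient(cv2.GaussianBlur(v[None],(0,0),4)[0]); gr=gr*pol if pol else abs(gr)
        k=gr.argmax()
        if 0<k<len(s)-1: pts.append(np.r_[t,s[k]])
    P=np.array(pts)
    for _ in range(4):
        f=np.polyfit(P[:,0],P[:,1],1); r=P[:,1]-np.polyval(f,P[:,0]); P=P[abs(r)<max(2*np.median(abs(r)),.15)]
    return np.array([a+t*(b-a)+np.polyval(f,t)*nn for t in(0,1)]), r.std(), len(P)
E
python3 - <<'E'
from h import *
c=cam("top"); o=np.array([285,225]); o2=np.array([105,195])
def rep(nm,a,b,z,off):
    e,s,n=edge(c,a,b,off); X=onplane(c,e,z); d=X[1]-X[0]
    print(nm,np.round(X[:,:2]*1000,1).tolist(),"ang %.2f"%np.degrees(np.arctan2(d[1],d[0])),"res %.2f n%d"%(s,n))
for nm,a,b,z in [("Fleft",(50,165),(62,420),.026),("Fright",(287,165),(296,410),.026),("Ffront",(70,429),(285,421),.026),
 ("Fblockback",(55,105),(285,98),.046),("pk_l",(108,210),(112,370),.040),("pk_r",(240,210),(243,370),.040),("pk_f",(115,381),(235,379),.04),("pk_b",(110,200),(235,197),.04),
 ("pock_l",(95,205),(100,380),.026),("pock_r",(250,205),(257,380),.026),("pock_f",(105,392),(250,388),.026),
 ("Eright",(672,95),(728,330),.026),("Eleft",(450,140),(505,380),.026),("Efront",(515,390),(720,345),.026),("Ein_r",(640,130),(688,310),.026),("Ein_f",(535,355),(680,320),.026),("Eblockback",(440,80),(665,38),.046)]:
    rep(nm,a,b,z,o)
for nm,a,b,z in [("Aright",(672,120),(690,410),.048),("Afront",(130,512),(620,478),.048),("Aback",(330,68),(610,44),.048),
 ("Cfront",(355,322),(630,303),.081),("Cleft",(347,190),(352,315),.081),("Cright",(617,180),(631,300),.081),("Cridge",(350,188),(615,170),.081)]:
    rep(nm,a,b,z,o2)
s=cam("side"); print(proj(s,[monitor.observe()["ee_pos"]]))
m=np.zeros((560,800,3),np.uint8); 
A=cv2.resize(s["bgr"][0:110,415:480],None,fx=5,fy=5); B=cv2.resize(s["bgr"][165:250,305:400],None,fx=5,fy=5)
m[:550,:325]=A; m[:425,325:800]=B; cv2.imwrite("pics/m.png",m)
E
```

```text
Fleft [[525.5, -132.4], [412.0, -136.1]] ang -178.14 res 0.19 n25
Fright [[525.0, -237.8], [415.9, -240.8]] ang -178.41 res 0.06 n15
Ffront [[409.4, -140.5], [411.4, -236.4]] ang -88.81 res 0.06 n19
Fblockback [[547.4, -134.5], [552.9, -236.9]] ang -86.92 res 1.22 n25
pk_l [[504.6, -156.9], [434.4, -158.5]] ang -178.69 res 0.06 n25
pk_r [[504.5, -222.8], [434.1, -214.1]] ang 172.96 res 0.37 n14
pk_f [[429.8, -160.1], [431.5, -213.0]] ang -88.21 res 0.06 n14
pk_b [[507.7, -158.7], [508.4, -214.4]] ang -89.27 res 0.33 n20
pock_l [[507.4, -153.6], [429.6, -155.0]] ang -178.97 res 1.34 n25
pock_r [[507.1, -222.1], [429.2, -224.1]] ang -178.57 res 0.16 n25
pock_f [[429.0, -156.2], [430.5, -221.0]] ang -88.73 res 0.05 n20
Eright [[555.2, -415.4], [449.2, -437.5]] ang -168.27 res 0.08 n21
Eleft [[535.6, -313.0], [428.2, -335.1]] ang -168.36 res 0.07 n23
Efront [[424.4, -339.7], [443.5, -433.5]] ang -78.50 res 0.14 n25
Ein_r [[540.0, -402.3], [458.4, -419.7]] ang -167.96 res 0.07 n17
Ein_f [[444.9, -348.2], [450.6, -416.6]] ang -85.16 res 0.41 n11
Eblockback [[558.3, -306.9], [578.1, -409.1]] ang -79.01 res 1.72 n25
Aright [[611.7, -6.2], [482.6, -15.9]] ang -175.72 res 0.57 n25
Afront [[432.9, 231.7], [454.9, 13.6]] ang -84.26 res 0.34 n17
Aback [[641.3, 149.0], [645.4, 20.6]] ang -88.17 res 0.38 n17
Cfront [[518.2, 125.2], [527.3, 6.2]] ang -85.66 res 0.07 n16
Cleft [[576.7, 132.7], [522.4, 128.5]] ang -175.64 res 0.11 n25
Cright [[581.3, 9.9], [529.1, 6.1]] ang -175.84 res 0.07 n19
Cridge [[576.1, 129.2], [585.0, 13.5]] ang -85.57 res 0.07 n17
[[439.58852168 101.39134889]]
```

View pics/m.png

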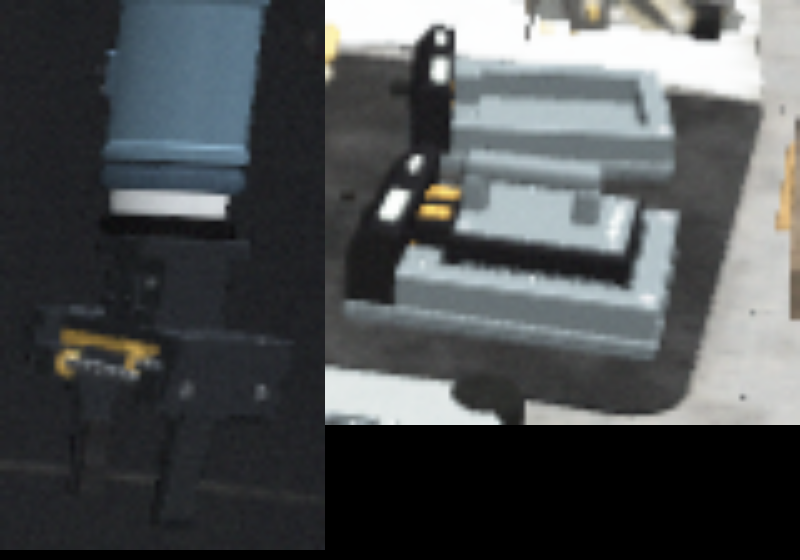

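```bash
cat >> h.py <<'E'
def rep(c,nm,a,b,z,off,yaw,w=1.2):
    e,s,n=edge(c,a,b,off,w); X=onplane(c,e,z)*1000; d=X[1]-X[0]; t=np.radians(yaw)
    U=X[:,0]*np.cos(t)+X[:,1]*np.sin(t); N=-X[:,0]*np.sin(t)+X[:,1]*np.cos(t)
    print(nm,"U",U.round(1),"N",N.round(1),"ang %.2f res %.2f n%d"%(np.degrees(np.arctan2(d[1],d[0])),s,n))
E
python3 - <<'E'
from h import *
c=cam("top"); o=np.array([285,225]); o2=np.array([105,195])
for nm,a,b,z in [("pk_l",(107,210),(112,370),.040),("pk_r",(240,210),(243,370),.040),("pk_f",(115,381),(235,379),.04),("pk_b",(110,200),(150,199),.04),
 ("pock_l",(95,205),(100,380),.026),("pock_r",(251,205),(257,380),.026),("pock_f",(105,393),(250,388),.026),("block_f",(60,152),(120,150),.026),("block_b",(60,108),(280,101),.046),
 ("bar_l",(163,205),(165,340),.068),("bar_r",(196,205),(198,340),.068),("con1l",(133,155),(135,195),.04),("con2r",(206,155),(208,195),.04)]: rep(c,nm,a,b,z,o,1.5)
for nm,a,b,z in [("block_f",(450,128),(525,112),.026),("in_r",(640,130),(688,310),.026),("in_f",(540,353),(680,320),.026),("blockb",(450,78),(650,43),.046)]: rep(c,nm,a,b,z,o,11.6)
for nm,a,b,z in [("tab_l",(455,350),(456,390),.066),("tab_r",(545,347),(546,388),.066),("tab_f",(460,393),(540,387),.066),("tab_b",(460,349),(540,346),.066)]: rep(c,nm,a,b,z,o2,4.32)
E
```

```text
pk_l U [500.4 430.1] N [-170.1 -169.9] ang -178.68 res 0.05 n25
pk_r U [498.6 428.3] N [-228.6 -227.2] ang -179.60 res 0.05 n25
pk_f U [425.6 425.3] N [-171.3 -224.2] ang -88.83 res 0.07 n25
pk_b U [503.5 503.6] N [-172.  -189.8] ang -88.21 res 0.06 n16
pock_l U [503.2 425.4] N [-164.9 -164.4] ang -178.87 res 0.06 n25
pock_r U [501.1 423.2] N [-235.5 -235.3] ang -178.68 res 0.10 n23
pock_f U [418.4 419.4] N [-167.3 -232.1] ang -87.65 res 0.08 n24
block_f U [526.3 529. ] N [-150.9 -178. ] ang -82.83 res 0.12 n12
block_b U [546.8 546.9] N [-150.9 -249. ] ang -88.46 res 0.06 n24
bar_l U [500.8 443.1] N [-194.2 -193.5] ang -179.22 res 0.05 n21
bar_r U [500.4 442.6] N [-206.8 -207.2] ang -178.04 res 0.08 n17
con1l U [524.4 506.6] N [-183.5 -183.3] ang -179.11 res 0.03 n25
con2r U [523.4 505.6] N [-214.4 -214.5] ang -178.08 res 0.00 n25
block_f U [467.8 464.9] N [-416.6 -451.8] ang -83.14 res 0.05 n21
in_r U [448.  364.6] N [-502.5 -503.3] ang -167.81 res 0.07 n25
in_f U [359.4 359.8] N [-433.  -498.7] ang -77.99 res 0.06 n25
blockb U [489.7 482.8] N [-417.7 -509.7] ang -82.69 res 0.12 n12
tab_l U [513.2 495.8] N [46.7 46.9] ang -176.45 res 0.04 n25
tab_r U [511.5 493.8] N [6.8 6.9] ang -176.18 res 0.05 n24
tab_f U [493.6 493.6] N [44.6  9.5] ang -85.65 res 0.05 n25
tab_b U [513.6 512.6] N [43.6  8.5] ang -87.36 res 0.08 n16
```

servo_tool([
  {"turn":-10.5,"dx":0.03,"gripper":0},
  {"turn":-10.5,"dx":0.03,"gripper":0},
  {"dx":0.016,"dy":-0.05},
  {"dx":0.016,"dy":-0.05},
  {"dx":0.016,"dy":-0.05},
  {"dx":0.016,"dy":-0.05},
  {"dx":0.016,"dy":-0.05},
  {"dx":0.016,"dy":-0.05},
  {"dx":0.016,"dy":-0.05},
  {"dx":0.016,"dy":-0.05},
])

```text
invalid input at $.rows[0]: expected keys gripper, dx, dy, dz, turn
```

servo_tool([
  {"turn":-10.5,"dx":0.03,"dy":0,"dz":0,"gripper":0},
  {"turn":-10.5,"dx":0.03,"dy":0,"dz":0,"gripper":0},
  {"dx":0.016,"dy":-0.05,"dz":0,"turn":0,"gripper":0},
  {"dx":0.016,"dy":-0.05,"dz":0,"turn":0,"gripper":0},
  {"dx":0.016,"dy":-0.05,"dz":0,"turn":0,"gripper":0},
  {"dx":0.016,"dy":-0.05,"dz":0,"turn":0,"gripper":0},
  {"dx":0.016,"dy":-0.05,"dz":0,"turn":0,"gripper":0},
  {"dx":0.016,"dy":-0.05,"dz":0,"turn":0,"gripper":0},
  {"dx":0.016,"dy":-0.05,"dz":0,"turn":0,"gripper":0},
  {"dx":0.016,"dy":-0.05,"dz":0,"turn":0,"gripper":0},
])

```text
clock: 1.55
ee_pos: [0.1483, -0.224, 0.2486]
tcp_rot: [178.9, -0.8, 46.8]
wrist_force: [-1.2, -1.0, -0.2]
opening: 0.006
gripper_force: 0.0
```

servo_tool([
  {"turn":0,"dx":0.034,"dy":0.036,"dz":0,"gripper":0},
  {"turn":0,"dx":0.034,"dy":0.036,"dz":0,"gripper":0},
  {"turn":0,"dx":0.034,"dy":0.036,"dz":0,"gripper":0},
  {"turn":0,"dx":0.034,"dy":0.036,"dz":0,"gripper":0},
  {"turn":0,"dx":0.034,"dy":0.036,"dz":0,"gripper":0},
  {"turn":0,"dx":0.034,"dy":0.036,"dz":0,"gripper":0},
  {"turn":10.6,"dx":0,"dy":0,"dz":0,"gripper":0},
  {"turn":10.6,"dx":0,"dy":0,"dz":0,"gripper":0},
  {"turn":10.6,"dx":0,"dy":0,"dz":0,"gripper":0},
  {"turn":10.6,"dx":0,"dy":0,"dz":0,"gripper":0},
])

```text
clock: 2.8
ee_pos: [0.4455, -0.2287, 0.2564]
tcp_rot: [179.7, -1.4, 3.6]
wrist_force: [-0.3, -0.0, 0.0]
opening: 0.007
gripper_force: 0.0
```

```bash
cat >> h.py <<'E'
def to(U,N,yaw,z=None,xy=None,ya=4.32):
    """remaining move: turn first, then dx,dy at the target yaw. U,N (mm) in frame of yaw ya, or xy world mm"""
    s=monitor.observe(); p=s["ee_pos"]*1000; y=s["tcp_rot"][2]; t=np.radians(ya)
    T=np.array(xy) if xy is not None else np.array([U*np.cos(t)-N*np.sin(t),U*np.sin(t)+N*np.cos(t)])
    d=T-p[:2]; k=np.radians(yaw)
    print("t %.2f pos"%s["clock"],p.round(1),"rot",s["tcp_rot"].round(2),"F",s["wrist_force"].round(1),"open %.3f"%s["opening"],"j",s["joints"].round(0),
     "\nturn %.1f dx %.1f dy %.1f"%(y-yaw,d@[np.cos(k),np.sin(k)],d@[np.sin(k),-np.cos(k)]),"" if z is None else "dz %.1f"%(p[2]-z))
E
python3 -c "
from h import *
to(500,72.5,4.32,57)"
```

```text
t 2.80 pos [ 445.5 -228.7  256.4] rot [179.72  -1.4    3.62] F [-0.3 -0.   0. ] open 0.007 j [ 45.  16. -27. 109.   9.  55. -72.] 
turn -0.7 dx 73.0 dy -334.1 dz 199.4
```

servo_tool([
  {"turn":-0.7,"dx":0.009,"dy":-0.042,"dz":0.015,"gripper":0},
  {"turn":0,"dx":0.009,"dy":-0.042,"dz":0.015,"gripper":0},
  {"turn":0,"dx":0.009,"dy":-0.042,"dz":0.015,"gripper":0},
  {"turn":0,"dx":0.009,"dy":-0.042,"dz":0.015,"gripper":0},
  {"turn":0,"dx":0.009,"dy":-0.042,"dz":0.015,"gripper":0},
  {"turn":0,"dx":0.009,"dy":-0.042,"dz":0.015,"gripper":0},
  {"turn":0,"dx":0.009,"dy":-0.042,"dz":0.015,"gripper":0},
  {"turn":0,"dx":0.009,"dy":-0.04,"dz":0.015,"gripper":0},
  {"turn":0,"dx":0,"dy":0,"dz":0,"gripper":0},
])

```text
clock: 3.92
ee_pos: [0.493, 0.1132, 0.1358]
tcp_rot: [179.8, -1.3, 5.0]
wrist_force: [-0.1, -0.1, 0.8]
opening: 0.001
gripper_force: 0.0
```

```bash
python3 -c "
from h import *
to(500,72.5,4.32,57)"
```

```text
t 3.92 pos [493.  113.2 135.8] rot [179.8   -1.34   4.99] F [-0.1 -0.1  0.8] open 0.001 j [   6.   28.  -30.  114.   22.   42. -122.] 
turn 0.7 dx -0.2 dy 3.3 dz 78.8
```

servo_tool([
  {"turn":0.7,"dx":0,"dy":0.003,"dz":0.04,"gripper":0},
  {"turn":0,"dx":0.001,"dy":0,"dz":0.038,"gripper":0},
  {"turn":0,"dx":0,"dy":0,"dz":0,"gripper":0},
  {"turn":0,"dx":0,"dy":0,"dz":0,"gripper":0},
])

```text
clock: 4.42
ee_pos: [0.4975, 0.106, 0.0597]
tcp_rot: [179.7, -1.5, 3.9]
wrist_force: [-0.4, -0.3, 0.3]
opening: 0.005
gripper_force: 0.0
```

```bash
python3 -c "
from h import *
to(500,64.3,4.32,57)
c=cam('side'); crop(c,250,215,360,315,6,'s1')"
```

```text
t 4.42 pos [497.5 106.   59.7] rot [179.71  -1.47   3.93] F [-0.4 -0.3  0.3] open 0.005 j [   2.   35.  -25.  116.   28.   33. -128.] 
turn -0.4 dx -4.1 dy 3.9 dz 2.7
```

View pics/s1.png

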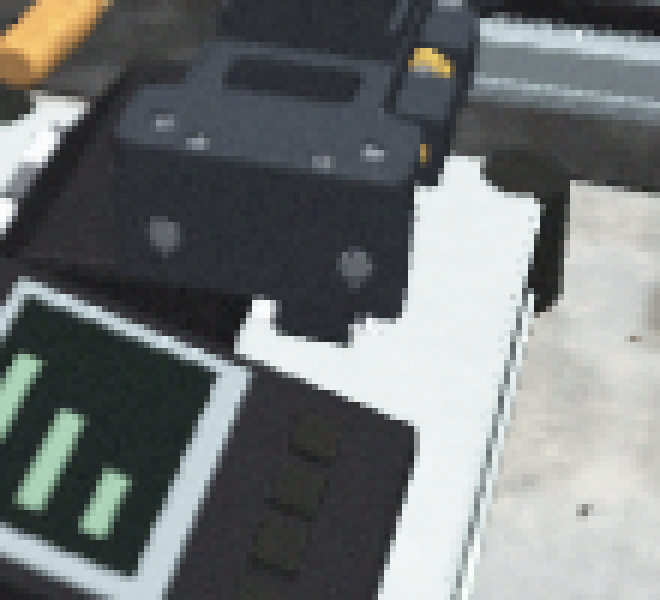

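servo_tool([
  {"turn":0,"dx":-0.002,"dy":0.005,"dz":0.001,"gripper":0},
  {"turn":0,"dx":-0.002,"dy":0.005,"dz":0.001,"gripper":0},
  {"turn":0,"dx":0,"dy":0.002,"dz":0,"gripper":0},
  {"turn":0,"dx":0,"dy":0.001,"dz":0,"gripper":0},
  {"turn":0,"dx":0,"dy":0,"dz":0,"gripper":0},
])

```text
clock: 5.1
ee_pos: [0.4942, 0.0935, 0.0566]
tcp_rot: [179.7, -1.4, 4.0]
wrist_force: [1.4, 3.6, 2.3]
opening: 0.001
gripper_force: 1.8
```

```bash
python3 -c "
from h import *
to(500,52,4.32,57)"
```

```text
t 5.10 pos [494.2  93.5  56.6] rot [179.74  -1.45   3.99] F [1.4 3.6 2.3] open 0.001 j [   4.   35.  -25.  117.   28.   33. -127.] 
turn -0.3 dx 0.2 dy 4.1 dz -0.4
```

servo_tool([
  {"turn":0,"dx":0,"dy":0.002,"dz":0,"gripper":0},
  {"turn":0,"dx":0,"dy":0.002,"dz":0,"gripper":0},
  {"turn":0,"dx":0,"dy":0.001,"dz":0,"gripper":0},
  {"turn":0,"dx":0,"dy":0,"dz":0,"gripper":0},
  {"turn":0,"dx":0,"dy":0,"dz":0,"gripper":0},
])

```text
clock: 5.72
ee_pos: [0.4939, 0.0881, 0.0563]
tcp_rot: [179.7, -1.4, 4.0]
wrist_force: [1.2, 2.8, -0.4]
opening: 0.009
gripper_force: 1.4
```

```bash
python3 -c "
from h import *
to(500,52,4.32,57)
c=cam('top');d=cam('side');crop(c,105,195,255,305,4,'a1')
g=np.full((600,800,3),0,np.uint8);g[:440,:600]=cv2.imread('pics/a1.png');cv2.imwrite('pics/a1.png',np.hstack([cv2.imread('pics/a1.png')[:,200:],cv2.resize(d['bgr'][190:300,195:295],None,fx=4,fy=4)]))"
```

```text
t 5.72 pos [493.9  88.1  56.3] rot [179.7   -1.37   3.97] F [ 1.2  2.8 -0.4] open 0.009 j [   4.   35.  -25.  117.   28.   33. -126.] 
turn -0.3 dx 0.9 dy -1.3 dz -0.7
```

View pics/a1.png

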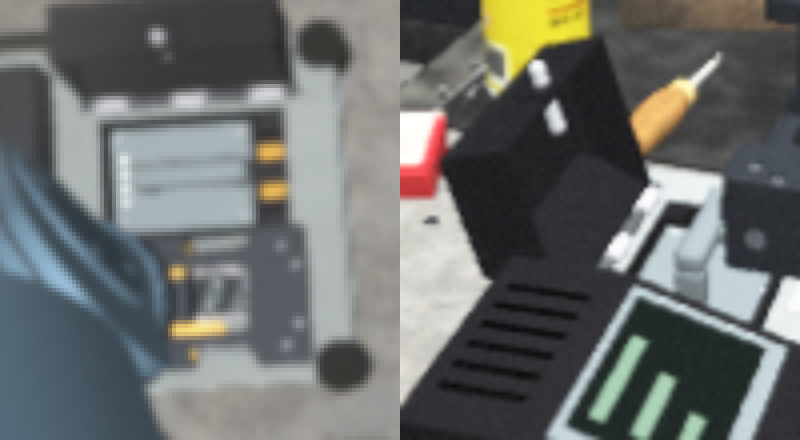

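servo_tool([
  {"turn":0,"dx":0,"dy":-0.015,"dz":0,"gripper":0.072},
  {"turn":0,"dx":-0.01,"dy":-0.005,"dz":-0.04,"gripper":0.072},
  {"turn":0,"dx":-0.03,"dy":0,"dz":-0.05,"gripper":0.072},
  {"turn":0,"dx":-0.02,"dy":0,"dz":-0.03,"gripper":0.072},
  {"turn":0,"dx":0,"dy":0,"dz":0,"gripper":0.072},
])

```text
clock: 6.45
ee_pos: [0.4293, 0.1043, 0.1762]
tcp_rot: [179.6, -1.5, 4.0]
wrist_force: [0.7, -0.1, 0.2]
opening: 0.548
gripper_force: 0.0
```

```bash
python3 -c "
from h import *
to(570.7,29.4,4.32,140)
c=cam('top');d=cam('side');crop(c,130,180,230,290,5,'a2');a=cv2.imread('pics/a2.png')[:,:]
b=cv2.resize(d['bgr'][190:300,195:255],None,fx=5,fy=5);cv2.imwrite('pics/a2.png',np.hstack([a,b]))"
```

```text
t 6.45 pos [429.3 104.3 176.2] rot [179.62  -1.5    4.  ] F [ 0.7 -0.1  0.2] open 0.548 j [  10.   19.  -34.  121.   16.   43. -121.] 
turn -0.3 dx 134.7 dy 42.3 dz 36.2
```

View pics/a2.png

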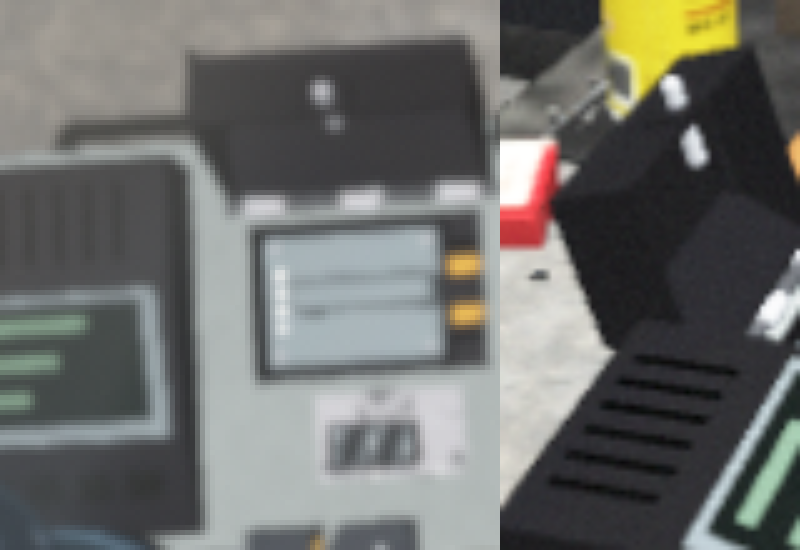

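```bash
python3 - <<'E'
from h import *
c=cam("top"); o=np.array([130,180])
for nm,a,b,z in [("bayl",(252,235),(260,375),.048),("bayr",(481,215),(490,360),.048),("bayb",(260,230),(435,214),.048),("bayf",(265,381),(480,367),.048),
 ("pl",(263,240),(270,363),.046),("pr",(438,235),(444,355),.046),("pb",(270,239),(430,228),.046),("pf",(275,368),(435,358),.046),("barb",(300,279),(425,274),.074),("barf",(300,307),(425,301),.074)]: rep(c,nm,a,b,z,o,4.32)
E
```

```text
bayl U [601.7 538.6] N [81.2 80.6] ang -175.10 res 0.05 n25
bayr U [602.8 537.5] N [-23.2 -23.2] ang -175.64 res 0.09 n17
bayb U [604.9 605.5] N [76.6 -3. ] ang -85.25 res 0.05 n24
bayf U [535.2 534.8] N [ 77.4 -19.1] ang -85.90 res 0.08 n24
pl U [599.3 543.7] N [75.6 74.9] ang -174.99 res 0.08 n25
pr U [595.5 541.5] N [-2.8 -2.7] ang -175.80 res 0.20 n25
pb U [599.6 599.2] N [72.6 -0.1] ang -86.03 res 0.04 n25
pf U [541.9 541.1] N [73.  1.] ang -86.32 res 0.07 n25
barb U [579.2 573.7] N [54.3 -0.6] ang -91.43 res 0.28 n23
barf U [565.5 564.9] N [54.9 -0. ] ang -86.30 res 0.06 n23
```

servo_tool([
  {"turn":-0.3,"dx":0.035,"dy":0.011,"dz":0.01,"gripper":0.072},
  {"turn":0,"dx":0.035,"dy":0.011,"dz":0.02,"gripper":0.072},
  {"turn":0,"dx":0.035,"dy":0.011,"dz":0.02,"gripper":0.072},
  {"turn":0,"dx":0.03,"dy":0.0105,"dz":0.02,"gripper":0.072},
  {"turn":0,"dx":0,"dy":0,"dz":0,"gripper":0.072},
  {"turn":0,"dx":0,"dy":0,"dz":0,"gripper":0.072},
])

```text
clock: 7.35
ee_pos: [0.5684, 0.0711, 0.1072]
tcp_rot: [179.7, -1.3, 4.3]
wrist_force: [0.2, 1.2, -0.8]
opening: 0.816
gripper_force: 0.0
```

```bash
python3 -c "
from h import *
to(570.4,28.4,4.32,53)"
```

```text
t 7.35 pos [568.4  71.1 107.2] rot [179.72  -1.25   4.3 ] F [ 0.2  1.2 -0.8] open 0.816 j [   9.   36.  -28.  105.   24.   44. -118.] 
turn -0.0 dx -1.7 dy -0.3 dz 54.2
```

servo_tool([
  {"turn":0,"dx":-0.003,"dy":0,"dz":0.028,"gripper":0.072},
  {"turn":0,"dx":0,"dy":0,"dz":0.026,"gripper":0.072},
  {"turn":0,"dx":0,"dy":0,"dz":0,"gripper":0.072},
  {"turn":0,"dx":0,"dy":0,"dz":0,"gripper":0.05},
  {"turn":0,"dx":0,"dy":0,"dz":0,"gripper":0.05},
  {"turn":0,"dx":0,"dy":0,"dz":0,"gripper":0.05},
  {"turn":0,"dx":0,"dy":0,"dz":0,"gripper":0.05},
])

```text
clock: 8.22
ee_pos: [0.5681, 0.0707, 0.0554]
tcp_rot: [179.7, -1.5, 4.3]
wrist_force: [-2.0, 1.4, 5.9]
opening: 0.723
gripper_force: 30.0
```

```bash
python3 -c "
from h import *
to(570.4,28.4,4.32,53)"
```

```text
t 8.22 pos [568.1  70.7  55.4] rot [179.71  -1.46   4.29] F [-2.   1.4  5.9] open 0.723 j [   7.   40.  -25.  106.   27.   38. -120.] 
turn -0.0 dx -1.4 dy -0.7 dz 2.4
```

servo_tool([
  {"turn":0,"dx":0,"dy":0,"dz":-0.02,"gripper":0.05},
  {"turn":0,"dx":0,"dy":0,"dz":-0.03,"gripper":0.05},
  {"turn":0,"dx":0,"dy":0,"dz":-0.03,"gripper":0.05},
  {"turn":0,"dx":0,"dy":0,"dz":-0.03,"gripper":0.05},
  {"turn":0,"dx":0,"dy":0,"dz":0,"gripper":0.05},
])

```text
clock: 8.85
ee_pos: [0.5666, 0.0706, 0.167]
tcp_rot: [179.7, -1.7, 4.2]
wrist_force: [0.5, -0.5, -4.4]
opening: 0.723
gripper_force: 30.0
```

```bash
python3 -c "
from h import *
to(0,0,101.7,120,xy=(498.5,-374.2))"
```

```text
t 8.85 pos [566.6  70.6 167. ] rot [179.7   -1.68   4.24] F [ 0.5 -0.5 -4.4] open 0.723 j [  11.   31.  -31.  104.   21.   49. -115.] 
turn -97.5 dx -421.7 dy -156.9 dz 47.0
```

servo_tool([
  {"turn":0,"dx":-0.01,"dy":0.03,"dz":0,"gripper":0.05},
  {"turn":0,"dx":-0.012,"dy":0.05,"dz":0,"gripper":0.05},
  {"turn":0,"dx":-0.012,"dy":0.05,"dz":0,"gripper":0.05},
  {"turn":0,"dx":-0.012,"dy":0.05,"dz":0,"gripper":0.05},
  {"turn":0,"dx":-0.012,"dy":0.05,"dz":0,"gripper":0.05},
  {"turn":0,"dx":-0.012,"dy":0.05,"dz":0,"gripper":0.05},
  {"turn":-10,"dx":0,"dy":0.03,"dz":0,"gripper":0.05},
  {"turn":-10,"dx":0,"dy":0,"dz":0,"gripper":0.05},
  {"turn":-10,"dx":0,"dy":0,"dz":0,"gripper":0.05},
  {"turn":-10,"dx":0,"dy":0,"dz":0,"gripper":0.05},
])

```text
clock: 10.1
ee_pos: [0.5171, -0.2438, 0.1628]
tcp_rot: [179.0, -0.8, 44.6]
wrist_force: [-0.6, -0.3, -3.3]
opening: 0.721
gripper_force: 30.0
```

servo_tool([
  {"turn":-10,"dx":0,"dy":0,"dz":0,"gripper":0.05},
  {"turn":-10,"dx":0,"dy":0,"dz":0,"gripper":0.05},
  {"turn":-10,"dx":0,"dy":0,"dz":0,"gripper":0.05},
  {"turn":-10,"dx":0,"dy":0,"dz":0,"gripper":0.05},
  {"turn":-10,"dx":0,"dy":0,"dz":0,"gripper":0.05},
  {"turn":-7.5,"dx":0,"dy":0,"dz":0,"gripper":0.05},
  {"turn":0,"dx":0,"dy":0,"dz":0,"gripper":0.05},
])

```text
clock: 10.98
ee_pos: [0.5173, -0.2438, 0.1629]
tcp_rot: [178.7, 0.4, 101.7]
wrist_force: [0.7, -0.5, -4.1]
opening: 0.722
gripper_force: 30.0
```

```bash
python3 -c "
from h import *
to(0,0,101.7,120,xy=(498.5,-374.2))"
```

```text
t 10.97 pos [ 517.3 -243.8  162.9] rot [178.75   0.39 101.67] F [ 0.7 -0.5 -4.1] open 0.722 j [ 58.  38. -51. 103.  35.  55.   4.] 
turn -0.0 dx -123.9 dy -44.8 dz 42.9
```

servo_tool([
  {"turn":0,"dx":-0.031,"dy":-0.011,"dz":0.005,"gripper":0.05},
  {"turn":0,"dx":-0.031,"dy":-0.011,"dz":0.01,"gripper":0.05},
  {"turn":0,"dx":-0.031,"dy":-0.011,"dz":0.01,"gripper":0.05},
  {"turn":0,"dx":-0.031,"dy":-0.011,"dz":0.01,"gripper":0.05},
  {"turn":0,"dx":0,"dy":-0.001,"dz":0.008,"gripper":0.05},
  {"turn":0,"dx":0,"dy":0,"dz":0,"gripper":0.05},
  {"turn":0,"dx":0,"dy":0,"dz":0,"gripper":0.05},
])

```text
clock: 11.85
ee_pos: [0.5011, -0.3731, 0.1215]
tcp_rot: [178.6, 0.5, 101.8]
wrist_force: [0.3, -0.2, -3.0]
opening: 0.727
gripper_force: 30.0
```

```bash
python3 -c "
from h import *
to(0,0,101.7,80,xy=(498.5,-374.2))
c=cam('top');d=cam('side');crop(c,285,225,440,325,5,'e1')
cv2.imwrite('pics/e1.png',np.hstack([cv2.imread('pics/e1.png')[:,325:],np.pad(cv2.resize(d['bgr'][130:220,310:380],None,fx=5.5,fy=5.5)[:495],((0,5),(0,0),(0,0)))]))"
```

```text
t 11.85 pos [ 501.1 -373.1  121.5] rot [178.63   0.45 101.82] F [ 0.3 -0.2 -3. ] open 0.727 j [ 65.  45. -47.  96.  38.  55.  16.] 
turn 0.1 dx -0.5 dy -2.8 dz 41.5
```

View pics/e1.png

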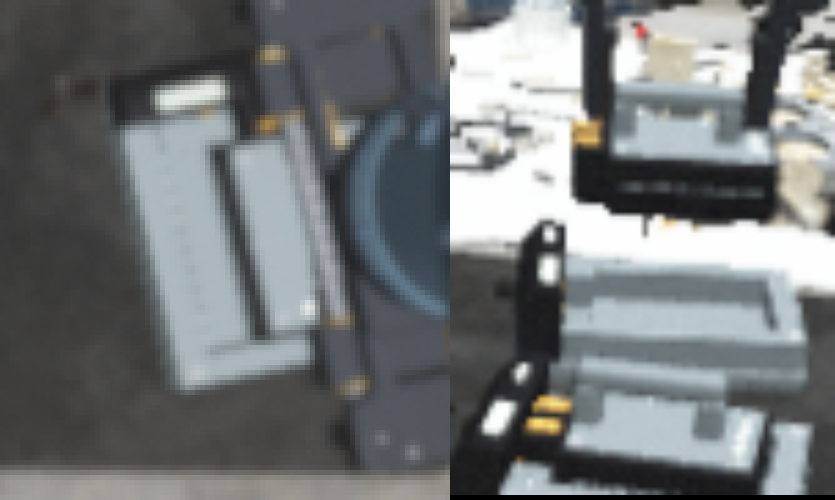

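```bash
python3 - <<'E'
from h import *
c=cam("top"); o=np.array([285,225])
rep(c,"l",(557,150),(590,328),.112,o,11.7); rep(c,"f",(597,335),(640,325),.112,o,11.7); rep(c,"rim l",(450,140),(505,380),.026,o,11.7)
p=monitor.observe()["ee_pos"]*1000;t=np.radians(11.7);print(p,p[0]*np.cos(t)+p[1]*np.sin(t),-p[0]*np.sin(t)+p[1]*np.cos(t))
E
```

```text
l U [445.6 371.3] N [-440.8 -438.4] ang -170.13 res 0.06 n25
f U [368.9 368.6] N [-439.4 -457.9] ang -79.46 res 0.05 n17
rim l U [461.  351.4] N [-415.5 -415.1] ang -168.48 res 0.05 n24
[ 501.11525495 -373.84540569  121.70248077] 414.89238969577775 -467.69775611310047
```

servo_tool([
  {"turn":0,"dx":0.001,"dy":-0.004,"dz":0.015,"gripper":0.05},
  {"turn":0,"dx":0,"dy":-0.001,"dz":0.02,"gripper":0.05},
  {"turn":0,"dx":0,"dy":0,"dz":0.015,"gripper":0.05},
  {"turn":0,"dx":0,"dy":0,"dz":0,"gripper":0.05},
  {"turn":0,"dx":0,"dy":0,"dz":0,"gripper":0.05},
])

```text
clock: 12.62
ee_pos: [0.4971, -0.3746, 0.0712]
tcp_rot: [178.6, 0.5, 101.8]
wrist_force: [0.2, -0.1, -4.0]
opening: 0.72
gripper_force: 30.0
```

```bash
python3 -c "
from h import *
to(411.5,-466.7,101.7,49.4,ya=11.7)"
```

```text
t 12.62 pos [ 497.1 -374.6   71.2] rot [178.63   0.47 101.77] F [ 0.2 -0.1 -4. ] open 0.720 j [ 63.  48. -44.  98.  42.  51.  13.] 
turn 0.1 dx 0.9 dy 0.7 dz 21.8
```

servo_tool([
  {"turn":0,"dx":0.001,"dy":0.0005,"dz":0.004,"gripper":0.05},
  {"turn":0,"dx":0,"dy":0,"dz":0.004,"gripper":0.05},
  {"turn":0,"dx":0,"dy":0,"dz":0,"gripper":0.05},
])

```text
clock: 13.0
ee_pos: [0.4973, -0.3729, 0.0629]
tcp_rot: [178.6, 0.4, 101.8]
wrist_force: [0.5, 1.4, -4.3]
opening: 0.723
gripper_force: 30.0
```

servo_tool([
  {"turn":0,"dx":0,"dy":0,"dz":0.005,"gripper":0.05},
  {"turn":0,"dx":0,"dy":0,"dz":0.004,"gripper":0.05},
  {"turn":0,"dx":0,"dy":0,"dz":0,"gripper":0.05},
])

```text
clock: 13.38
ee_pos: [0.4976, -0.3735, 0.0539]
tcp_rot: [178.6, 0.5, 101.8]
wrist_force: [1.5, 2.8, -3.1]
opening: 0.721
gripper_force: 30.0
```

servo_tool([
  {"turn":0,"dx":0,"dy":0,"dz":0.003,"gripper":0.05},
  {"turn":0,"dx":0,"dy":0,"dz":0.002,"gripper":0.05},
  {"turn":0,"dx":0,"dy":0,"dz":0.002,"gripper":0.05},
  {"turn":0,"dx":0,"dy":0,"dz":0,"gripper":0.05},
])

```text
clock: 13.88
ee_pos: [0.4987, -0.3744, 0.0519]
tcp_rot: [178.7, 0.7, 101.8]
wrist_force: [-11.4, 7.9, 36.2]
opening: 0.723
gripper_force: 30.1
```

servo_tool([
  {"turn":0,"dx":0,"dy":0,"dz":-0.003,"gripper":0.05},
  {"turn":0,"dx":0,"dy":0,"dz":0,"gripper":0.071},
  {"turn":0,"dx":0,"dy":0,"dz":0,"gripper":0.071},
  {"turn":0,"dx":0,"dy":0,"dz":-0.02,"gripper":0.071},
  {"turn":0,"dx":0,"dy":0,"dz":-0.03,"gripper":0.071},
  {"turn":0,"dx":0,"dy":0,"dz":-0.04,"gripper":0.071},
  {"turn":0,"dx":0.06,"dy":0,"dz":-0.02,"gripper":0.071},
  {"turn":0,"dx":0.06,"dy":0,"dz":0,"gripper":0.071},
  {"turn":0,"dx":0.04,"dy":0,"dz":0,"gripper":0.071},
  {"turn":0,"dx":0,"dy":0,"dz":0,"gripper":0.071},
])

```text
clock: 15.12
ee_pos: [0.4623, -0.2145, 0.1599]
tcp_rot: [178.6, 0.5, 102.1]
wrist_force: [-0.1, -1.2, 0.3]
opening: 0.805
gripper_force: 0.0
```

```bash
python3 -c "
from h import *
to(0,0,91.5,120,xy=(477.6,-187.2))
c=cam('top');d=cam('side');crop(c,285,225,440,325,5,'e2')
cv2.imwrite('pics/e2.png',np.hstack([cv2.imread('pics/e2.png')[:,325:],np.pad(cv2.resize(d['bgr'][160:250,310:380],None,fx=5,fy=5),((0,50),(0,0),(0,0)))]))"
```

```text
t 15.12 pos [ 462.3 -214.5  159.9] rot [178.64   0.53 102.07] F [-0.1 -1.2  0.3] open 0.805 j [ 61.  33. -53. 112.  34.  50.   2.] 
turn 10.6 dx 26.9 dy 16.0 dz 39.9
```

View pics/e2.png

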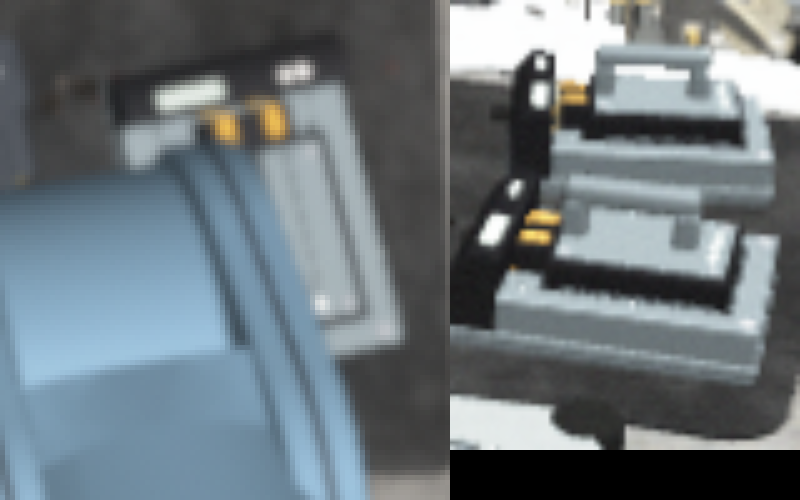

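servo_tool([
  {"turn":10.6,"dx":0.01,"dy":0,"dz":0,"gripper":0.072},
  {"turn":0,"dx":0.016,"dy":0.015,"dz":0.02,"gripper":0.072},
  {"turn":0,"dx":0,"dy":0,"dz":0.03,"gripper":0.072},
  {"turn":0,"dx":0,"dy":0,"dz":0.01,"gripper":0.072},
  {"turn":0,"dx":0,"dy":0,"dz":0,"gripper":0.072},
  {"turn":0,"dx":0,"dy":0,"dz":0,"gripper":0.072},
])

```text
clock: 15.98
ee_pos: [0.4771, -0.1921, 0.0996]
tcp_rot: [178.5, 0.3, 91.1]
wrist_force: [0.2, 0.4, -0.1]
opening: 0.813
gripper_force: 0.0
```

```bash
python3 -c "
from h import *
to(0,0,91.5,48,xy=(477.6,-187.2))"
```

```text
t 15.97 pos [ 477.1 -192.1   99.6] rot [178.52   0.25  91.11] F [ 0.2  0.4 -0.1] open 0.813 j [ 52.  37. -46. 113.  38.  44. -15.] 
turn -0.4 dx 4.9 dy 0.7 dz 51.6
```

servo_tool([
  {"turn":-0.4,"dx":0.005,"dy":-0.001,"dz":0.01,"gripper":0.072},
  {"turn":0,"dx":0,"dy":0,"dz":0.02,"gripper":0.072},
  {"turn":0,"dx":0,"dy":0,"dz":0.021,"gripper":0.072},
  {"turn":0,"dx":0,"dy":0,"dz":0,"gripper":0.072},
  {"turn":0,"dx":0,"dy":0,"dz":0,"gripper":0.05},
  {"turn":0,"dx":0,"dy":0,"dz":0,"gripper":0.05},
  {"turn":0,"dx":0,"dy":0,"dz":0,"gripper":0.05},
])

```text
clock: 16.85
ee_pos: [0.476, -0.1867, 0.0474]
tcp_rot: [178.6, 0.2, 91.6]
wrist_force: [0.5, 0.6, -3.5]
opening: 0.728
gripper_force: 29.9
```

```bash
python3 -c "
from h import *
to(0,0,91.5,48,xy=(477.6,-187.2))"
```

```text
t 16.85 pos [ 476.  -186.7   47.4] rot [178.64   0.22  91.56] F [ 0.5  0.6 -3.5] open 0.728 j [ 48.  41. -41. 115.  44.  39. -19.] 
turn 0.1 dx -0.5 dy 1.5 dz -0.6
```

servo_tool([
  {"turn":0,"dx":0,"dy":0,"dz":-0.02,"gripper":0.05},
  {"turn":0,"dx":0,"dy":0,"dz":-0.03,"gripper":0.05},
  {"turn":0,"dx":0,"dy":0,"dz":-0.04,"gripper":0.05},
  {"turn":0,"dx":0,"dy":0,"dz":-0.03,"gripper":0.05},
  {"turn":10,"dx":0,"dy":0,"dz":0,"gripper":0.05},
  {"turn":10,"dx":0,"dy":0,"dz":0,"gripper":0.05},
  {"turn":10,"dx":0,"dy":0,"dz":0,"gripper":0.05},
  {"turn":10,"dx":0,"dy":0,"dz":0,"gripper":0.05},
  {"turn":10,"dx":0,"dy":0,"dz":0,"gripper":0.05},
  {"turn":10,"dx":0,"dy":0,"dz":0,"gripper":0.05},
])

```text
clock: 18.1
ee_pos: [0.4736, -0.1858, 0.1689]
tcp_rot: [179.1, -1.1, 31.3]
wrist_force: [0.8, 0.6, -5.0]
opening: 0.725
gripper_force: 29.9
```

servo_tool([
  {"turn":10,"dx":0,"dy":0,"dz":0,"gripper":0.05},
  {"turn":10,"dx":0,"dy":0,"dz":0,"gripper":0.05},
  {"turn":7.2,"dx":0,"dy":0,"dz":0,"gripper":0.05},
  {"turn":0,"dx":0,"dy":0,"dz":0,"gripper":0.05},
])

```text
clock: 18.6
ee_pos: [0.4737, -0.1858, 0.1687]
tcp_rot: [179.7, -1.4, 4.5]
wrist_force: [0.5, 0.0, -4.4]
opening: 0.721
gripper_force: 29.9
```

```bash
python3 -c "
from h import *
to(570.4,28.9,4.32,130)"
```

```text
t 18.60 pos [ 473.7 -185.8  168.7] rot [179.68  -1.44   4.48] F [ 0.5  0.  -4.4] open 0.721 j [ 42.  25. -31. 113.  18.  46. -85.] 
turn 0.2 dx 112.0 dy -249.9 dz 38.7
```

servo_tool([
  {"turn":0.2,"dx":0.016,"dy":-0.035,"dz":0,"gripper":0.05},
  {"turn":0,"dx":0.019,"dy":-0.043,"dz":0,"gripper":0.05},
  {"turn":0,"dx":0.019,"dy":-0.043,"dz":0,"gripper":0.05},
  {"turn":0,"dx":0.019,"dy":-0.043,"dz":0,"gripper":0.05},
  {"turn":0,"dx":0.019,"dy":-0.043,"dz":0,"gripper":0.05},
  {"turn":0,"dx":0.018,"dy":-0.043,"dz":0.01,"gripper":0.05},
  {"turn":0,"dx":0,"dy":0,"dz":0.03,"gripper":0.05},
  {"turn":0,"dx":0,"dy":0,"dz":0,"gripper":0.05},
  {"turn":0,"dx":0,"dy":0,"dz":0,"gripper":0.05},
])

```text
clock: 19.73
ee_pos: [0.5663, 0.0703, 0.13]
tcp_rot: [179.7, -1.4, 4.2]
wrist_force: [0.9, 0.3, -3.3]
opening: 0.718
gripper_force: 29.9
```

```bash
python3 - <<'E'
from h import *
to(570.4,28.9,4.32,53.4)
c=cam("top"); o=np.array([130,180]); p=monitor.observe()["ee_pos"]; zt=p[2]-.0074; print("ztop",zt)
# predicted crop-px of grey pack top edges, then measure them
t=np.radians(4.32);u=np.array([np.cos(t),np.sin(t),0]);n=np.array([-np.sin(t),np.cos(t),0]);q=np.array([p[0],p[1],zt])
f=lambda du,dn:tuple((proj(c,[q+u*du/1e3+n*dn/1e3])[0]+.4-o)*5)
print(f(29,47),f(-29,-31))
for nm,a,b in [("L",(29,47),(-29,47)),("F",(-29,47),(-29,20)),("B",(29,47),(29,20)),("B2",(29,47),(29,-30))]:
    try: rep(c,nm,f(*a),f(*b),zt,o,4.32,w=2.5)
    except Exception as e: print(nm,e)
P=p*1000;print("tcp U %.1f N %.1f"%(P@u,P@n))
E
```

```text
t 19.73 pos [566.3  70.3 130. ] rot [179.7   -1.43   4.17] F [ 0.9  0.3 -3.3] open 0.718 j [  11.   34.  -30.  105.   24.   46. -117.] 
turn -0.1 dx 0.4 dy -1.5 dz 76.6
ztop 0.12292071461864774
(np.float64(226.68160477434995), np.float64(217.8186172938321)) (np.float64(419.27154279658595), np.float64(342.18560553456496))
L U [599.3 541.3] N [74.  73.2] ang -174.85 res 0.84 n23
F U [543.7 541.8] N [74.4 47.4] ang -89.79 res 0.92 n25
B U [603.7 595.9] N [74.5 47.3] ang -101.71 res 0.10 n7
B2 U [600.4 600.8] N [74.4 -2.6] ang -85.39 res 0.20 n11
tcp U 570.3 N 27.4
```

servo_tool([
  {"turn":-0.1,"dx":-0.002,"dy":-0.002,"dz":0.01,"gripper":0.05},
  {"turn":0,"dx":0,"dy":0,"dz":0.02,"gripper":0.05},
  {"turn":0,"dx":0,"dy":0,"dz":0.01,"gripper":0.05},
  {"turn":0,"dx":0,"dy":0,"dz":0,"gripper":0.05},
  {"turn":0,"dx":0,"dy":0,"dz":0,"gripper":0.05},
])

```text
clock: 20.4
ee_pos: [0.5651, 0.0729, 0.0891]
tcp_rot: [179.7, -1.4, 4.3]
wrist_force: [0.5, -0.2, -4.5]
opening: 0.729
gripper_force: 29.9
```

```bash
python3 - <<'E'
from h import *
to(569.5,29.3,4.32,53.4)
E
```

```text
t 20.40 pos [565.1  72.9  89.1] rot [179.71  -1.41   4.28] F [ 0.5 -0.2 -4.5] open 0.729 j [   9.   37.  -28.  106.   26.   42. -120.] 
turn -0.0 dx 0.5 dy 0.8 dz 35.7
```

servo_tool([
  {"turn":0,"dx":0,"dy":0.0008,"dz":0.004,"gripper":0.05},
  {"turn":0,"dx":0,"dy":0,"dz":0.004,"gripper":0.05},
  {"turn":0,"dx":0,"dy":0,"dz":0.003,"gripper":0.05},
  {"turn":0,"dx":0,"dy":0,"dz":0,"gripper":0.05},
])

```text
clock: 20.9
ee_pos: [0.565, 0.0718, 0.0778]
tcp_rot: [179.7, -1.4, 4.3]
wrist_force: [-0.1, -0.1, -2.9]
opening: 0.724
gripper_force: 29.9
```

servo_tool([
  {"turn":0,"dx":0,"dy":0,"dz":0.005,"gripper":0.05},
  {"turn":0,"dx":0,"dy":0,"dz":0.005,"gripper":0.05},
  {"turn":0,"dx":0,"dy":0,"dz":0.005,"gripper":0.05},
  {"turn":0,"dx":0,"dy":0,"dz":0.003,"gripper":0.05},
  {"turn":0,"dx":0,"dy":0,"dz":0,"gripper":0.05},
])

```text
clock: 21.52
ee_pos: [0.5655, 0.0718, 0.0598]
tcp_rot: [179.7, -1.4, 4.3]
wrist_force: [0.3, -0.1, -3.9]
opening: 0.722
gripper_force: 29.9
```

servo_tool([
  {"turn":0,"dx":0,"dy":0,"dz":0.004,"gripper":0.05},
  {"turn":0,"dx":0,"dy":0,"dz":0.002,"gripper":0.05},
  {"turn":0,"dx":0,"dy":0,"dz":0.001,"gripper":0.05},
  {"turn":0,"dx":0,"dy":0,"dz":0,"gripper":0.05},
])

```text
clock: 22.02
ee_pos: [0.5658, 0.0718, 0.053]
tcp_rot: [179.7, -1.4, 4.3]
wrist_force: [0.8, 0.8, -4.0]
opening: 0.726
gripper_force: 29.9
```

servo_tool([
  {"turn":0,"dx":0,"dy":0,"dz":0.001,"gripper":0.05},
  {"turn":0,"dx":0,"dy":0,"dz":0.001,"gripper":0.05},
  {"turn":0,"dx":0,"dy":0,"dz":0,"gripper":0.05},
])

```text
clock: 22.4
ee_pos: [0.5658, 0.0717, 0.051]
tcp_rot: [179.7, -1.4, 4.3]
wrist_force: [0.2, 0.2, -3.5]
opening: 0.723
gripper_force: 29.9
```

servo_tool([
  {"turn":0,"dx":0,"dy":0,"dz":0.001,"gripper":0.05},
  {"turn":0,"dx":0,"dy":0,"dz":0.001,"gripper":0.05},
  {"turn":0,"dx":0,"dy":0,"dz":0,"gripper":0.05},
])

```text
clock: 22.78
ee_pos: [0.5668, 0.0719, 0.05]
tcp_rot: [179.7, -1.5, 4.3]
wrist_force: [-0.7, 0.4, 4.7]
opening: 0.723
gripper_force: 29.8
```

servo_tool([
  {"turn":0,"dx":0,"dy":0,"dz":0,"gripper":0.07},
  {"turn":0,"dx":0,"dy":0,"dz":0,"gripper":0.07},
  {"turn":0,"dx":0,"dy":0,"dz":-0.01,"gripper":0.07},
  {"turn":0,"dx":0,"dy":0,"dz":-0.04,"gripper":0.07},
  {"turn":0,"dx":0,"dy":0,"dz":0,"gripper":0},
  {"turn":0,"dx":0,"dy":0,"dz":0,"gripper":0},
  {"turn":0,"dx":0,"dy":0,"dz":0,"gripper":0},
  {"turn":0,"dx":0,"dy":0,"dz":0,"gripper":0},
  {"turn":0,"dx":0,"dy":0,"dz":0,"gripper":0},
])

```text
clock: 23.9
ee_pos: [0.5644, 0.072, 0.0986]
tcp_rot: [179.7, -1.4, 4.3]
wrist_force: [0.5, 0.4, -0.3]
opening: 0.25
gripper_force: 0.0
```

```bash
python3 - <<'E'
from h import *
to(570.4,28.9,4.32,74)
E
```

```text
t 23.90 pos [564.4  72.   98.6] rot [179.7   -1.35   4.28] F [ 0.5  0.4 -0.3] open 0.250 j [  10.   36.  -29.  106.   26.   43. -119.] 
turn -0.0 dx 2.1 dy 0.3 dz 24.6
```

servo_tool([
  {"turn":0,"dx":0.001,"dy":0,"dz":0.01,"gripper":0},
  {"turn":0,"dx":0,"dy":0,"dz":0.01,"gripper":0},
  {"turn":0,"dx":0,"dy":0,"dz":0.004,"gripper":0},
  {"turn":0,"dx":0,"dy":0,"dz":0.001,"gripper":0},
  {"turn":0,"dx":0,"dy":0,"dz":0.001,"gripper":0},
  {"turn":0,"dx":0,"dy":0,"dz":0,"gripper":0},
])

```text
clock: 24.65
ee_pos: [0.5656, 0.0718, 0.0744]
tcp_rot: [179.6, -1.3, 4.3]
wrist_force: [-8.2, -1.7, 20.5]
opening: 0.009
gripper_force: 10.2
```

servo_tool([
  {"turn":0,"dx":0,"dy":0,"dz":-0.04,"gripper":0},
  {"turn":0,"dx":0,"dy":0,"dz":-0.05,"gripper":0},
  {"turn":0,"dx":0.03,"dy":0,"dz":-0.01,"gripper":0},
  {"turn":0,"dx":0.04,"dy":0,"dz":0,"gripper":0},
  {"turn":0,"dx":0.04,"dy":0,"dz":0,"gripper":0},
  {"turn":0,"dx":0.017,"dy":0,"dz":0,"gripper":0},
  {"turn":0,"dx":0,"dy":0,"dz":0,"gripper":0},
  {"turn":0,"dx":0,"dy":0,"dz":0,"gripper":0},
])

```text
clock: 25.65
ee_pos: [0.6895, 0.0818, 0.1757]
tcp_rot: [179.7, -1.3, 4.3]
wrist_force: [0.5, -0.3, 0.2]
opening: 0.003
gripper_force: 0.0
```

```bash
python3 - <<'E'
from h import *
to(692,28.5,4.32,112)
c=cam("top"); f=lambda u,v:(np.array([u,v])*.7)
print("packet at z0:",onplane(c,[f(358,210),f(437,200)],.02).round(3).tolist())
E
```

```text
t 25.65 pos [689.5  81.8 175.7] rot [179.69  -1.32   4.3 ] F [ 0.5 -0.3  0.2] open 0.003 j [   8.   41.  -30.   83.   23.   60. -112.] 
turn -0.0 dx -1.7 dy 1.1 dz 63.7
packet at z0: [[0.787, -0.03, 0.02], [0.803, -0.162, 0.02]]
```

servo_tool([
  {"turn":0,"dx":-0.001,"dy":0.001,"dz":0.03,"gripper":0},
  {"turn":0,"dx":0,"dy":0,"dz":0.034,"gripper":0},
  {"turn":0,"dx":-0.002,"dy":0,"dz":0,"gripper":0},
  {"turn":0,"dx":0,"dy":0,"dz":0,"gripper":0},
])

```text
clock: 26.2
ee_pos: [0.6894, 0.0805, 0.1135]
tcp_rot: [179.7, -1.5, 4.3]
wrist_force: [-0.2, 1.1, 0.8]
opening: 0.01
gripper_force: 0.0
```

```bash
python3 - <<'E'
from h import *
to(677,28.5,4.32,115)
E
```

```text
t 26.20 pos [689.4  80.5 113.5] rot [179.72  -1.47   4.28] F [-0.2  1.1  0.8] open 0.010 j [   7.   45.  -28.   86.   25.   54. -114.] 
turn -0.0 dx -16.5 dy -0.1 dz -1.5
```

servo_tool([
  {"turn":0,"dx":-0.0085,"dy":0,"dz":-0.0015,"gripper":0},
  {"turn":0,"dx":-0.008,"dy":0,"dz":-0.0015,"gripper":0},
  {"turn":0,"dx":-0.007,"dy":0,"dz":-0.0045,"gripper":0},
  {"turn":0,"dx":-0.007,"dy":0,"dz":-0.0045,"gripper":0},
  {"turn":0,"dx":-0.007,"dy":0,"dz":-0.0035,"gripper":0},
  {"turn":0,"dx":-0.007,"dy":0,"dz":-0.003,"gripper":0},
])

```text
clock: 26.95
ee_pos: [0.6439, 0.077, 0.1298]
tcp_rot: [179.7, -1.4, 4.3]
wrist_force: [2.4, 0.6, 1.8]
opening: 0.007
gripper_force: 1.6
```

```bash
python3 - <<'E'
from h import *
to(634.9,28.5,4.32,133.8)
E
```

```text
t 26.95 pos [643.9  77.  129.8] rot [179.7   -1.41   4.27] F [2.4 0.6 1.8] open 0.007 j [   9.   40.  -29.   93.   25.   52. -115.] 
turn -0.0 dx -13.0 dy -0.2 dz -4.0
```

servo_tool([
  {"turn":0,"dx":-0.0065,"dy":0,"dz":-0.0022,"gripper":0},
  {"turn":0,"dx":-0.0065,"dy":0,"dz":-0.0022,"gripper":0},
  {"turn":0,"dx":-0.0075,"dy":0,"dz":-0.0006,"gripper":0},
  {"turn":0,"dx":-0.0075,"dy":0,"dz":-0.0004,"gripper":0},
  {"turn":0,"dx":-0.0075,"dy":0,"dz":0.0005,"gripper":0},
  {"turn":0,"dx":-0.0075,"dy":0,"dz":0.001,"gripper":0},
])

```text
clock: 27.7
ee_pos: [0.6008, 0.0737, 0.1322]
tcp_rot: [179.7, -1.4, 4.3]
wrist_force: [2.6, 0.9, -1.0]
opening: 0.003
gripper_force: 1.0
```

```bash
python3 - <<'E'
from h import *
to(604.8,28.5,4.32,132.4)
E
```

```text
t 27.70 pos [600.8  73.7 132.2] rot [179.7   -1.39   4.27] F [ 2.6  0.9 -1. ] open 0.003 j [  10.   37.  -30.  100.   24.   49. -117.] 
turn -0.0 dx 0.1 dy -0.2 dz -0.2
```

servo_tool([
  {"turn":0,"dx":-0.0073,"dy":0,"dz":0.0018,"gripper":0},
  {"turn":0,"dx":-0.0072,"dy":0,"dz":0.0024,"gripper":0},
  {"turn":0,"dx":-0.007,"dy":0,"dz":0.0031,"gripper":0},
  {"turn":0,"dx":-0.0065,"dy":0,"dz":0.0036,"gripper":0},
  {"turn":0,"dx":-0.0063,"dy":0,"dz":0.0042,"gripper":0},
  {"turn":0,"dx":-0.0059,"dy":0,"dz":0.0047,"gripper":0},
])

```text
clock: 28.45
ee_pos: [0.5613, 0.0708, 0.1113]
tcp_rot: [179.7, -1.4, 4.3]
wrist_force: [2.5, 0.5, 1.6]
opening: 0.003
gripper_force: 1.3
```

```bash
python3 - <<'E'
from h import *
to(565.1,28.5,4.32,111.7)
E
```

```text
t 28.45 pos [561.3  70.8 111.3] rot [179.7   -1.39   4.27] F [2.5 0.5 1.6] open 0.003 j [  10.   35.  -30.  106.   25.   44. -119.] 
turn -0.0 dx 0.0 dy -0.2 dz -0.4
```

servo_tool([
  {"turn":0,"dx":-0.0054,"dy":0,"dz":0.0052,"gripper":0},
  {"turn":0,"dx":-0.005,"dy":0,"dz":0.0057,"gripper":0},
  {"turn":0,"dx":-0.0044,"dy":0,"dz":0.006,"gripper":0},
  {"turn":0,"dx":-0.0038,"dy":0,"dz":0.0063,"gripper":0},
  {"turn":0,"dx":-0.0015,"dy":0,"dz":0.003,"gripper":0},
  {"turn":0,"dx":0,"dy":0,"dz":0,"gripper":0},
])

```text
clock: 29.2
ee_pos: [0.5414, 0.0691, 0.0842]
tcp_rot: [179.7, -1.3, 4.3]
wrist_force: [0.2, 0.1, -0.9]
opening: 0.007
gripper_force: 0.0
```

```bash
python3 - <<'E'
from h import *
to(543.7,28.5,4.32,81)
E
```

```text
t 29.20 pos [541.4  69.1  84.2] rot [179.69  -1.29   4.28] F [ 0.2  0.1 -0.9] open 0.007 j [  10.   36.  -28.  110.   27.   40. -121.] 
turn -0.0 dx -1.3 dy -0.4 dz 3.2
```

servo_tool([
  {"turn":0,"dx":0,"dy":0,"dz":0.0015,"gripper":0},
  {"turn":0,"dx":0,"dy":0,"dz":0.0015,"gripper":0},
  {"turn":0,"dx":0,"dy":0,"dz":0.0005,"gripper":0},
  {"turn":0,"dx":0,"dy":0,"dz":0,"gripper":0},
])

```text
clock: 29.7
ee_pos: [0.5414, 0.0689, 0.0814]
tcp_rot: [179.7, -1.3, 4.3]
wrist_force: [-3.9, -0.7, 6.7]
opening: 0.001
gripper_force: 3.8
```

servo_tool([
  {"turn":0,"dx":0,"dy":0,"dz":0.001,"gripper":0},
  {"turn":0,"dx":0,"dy":0,"dz":0.001,"gripper":0},
  {"turn":0,"dx":0,"dy":0,"dz":0,"gripper":0},
])

```text
clock: 30.08
ee_pos: [0.5412, 0.0689, 0.0806]
tcp_rot: [179.6, -1.2, 4.3]
wrist_force: [-10.3, -2.5, 23.5]
opening: 0.004
gripper_force: 11.5
```

servo_tool([
  {"turn":0,"dx":0,"dy":0,"dz":-0.02,"gripper":0},
  {"turn":0,"dx":0,"dy":0,"dz":-0.04,"gripper":0},
  {"turn":0,"dx":-0.02,"dy":0.03,"dz":-0.05,"gripper":0},
  {"turn":0,"dx":-0.02,"dy":0.05,"dz":0,"gripper":0},
  {"turn":0,"dx":-0.02,"dy":0.06,"dz":0,"gripper":0},
  {"turn":0,"dx":0,"dy":0.06,"dz":0,"gripper":0},
  {"turn":0,"dx":0,"dy":0.04,"dz":0,"gripper":0},
  {"turn":0,"dx":0,"dy":0,"dz":0,"gripper":0},
  {"turn":0,"dx":0,"dy":0,"dz":0,"gripper":0},
])

```text
clock: 31.2
ee_pos: [0.4981, -0.1727, 0.1894]
tcp_rot: [179.7, -1.4, 4.3]
wrist_force: [0.8, 1.5, 0.4]
opening: 0.007
gripper_force: 0.0
```

```bash
python3 - <<'E'
from h import *
to(0,0,4.3)
c=cam("top"); o2=np.array([105,195]); o=np.array([285,225])
ref=cv2.resize(cv2.imread("pics/an.png"),(150,110),interpolation=cv2.INTER_AREA).astype(int)
d=np.abs(c["bgr"][195:305,105:255].astype(int)-ref).max(2)
print("diff px in cover/latch area",(d[15:85,60:140]>40).sum(),"of",70*80)
for nm,a,b,z in [("tab_l",(455,350),(456,390),.066),("tab_r",(545,347),(546,388),.066),("tab_f",(460,393),(540,387),.066),("Cfront",(355,322),(630,303),.081),("Cridge",(350,188),(615,170),.081)]: rep(c,nm,a,b,z,o2,4.32)
# spent pack in right cradle
for nm,a,b,z in [("s_r",(645,150),(685,305),.04),("s_f",(600,328),(670,312),.04)]:
    rep(c,nm,a,b,z,o,11.7)
# bystanders: difference with the first picture
r=cv2.resize(cv2.imread("pics/top0.png"),(560,420),interpolation=cv2.INTER_AREA).astype(int); d=np.abs(c["bgr"].astype(int)-r).max(2)
print("bystander diff",(d[125:205,225:350]>50).sum())
E
```

```text
t 31.20 pos [ 498.1 -172.7  189.4] rot [179.73  -1.42   4.31] F [0.8 1.5 0.4] open 0.007 j [ 40.  25. -32. 109.  17.  49. -86.] 
turn 0.0 dx -483.8 dy -209.5 
diff px in cover/latch area 0 of 5600
tab_l U [513.2 495.8] N [46.7 46.9] ang -176.28 res 0.03 n25
tab_r U [511.5 493.8] N [6.8 6.9] ang -176.17 res 0.06 n24
tab_f U [493.6 493.6] N [44.6  9.5] ang -85.69 res 0.05 n25
Cfront U [526.8 526.4] N [ 85.8 -33.6] ang -85.88 res 0.09 n25
Cridge U [585.  584.4] N [ 85.5 -30.6] ang -86.00 res 0.06 n24
s_r U [437.8 367.1] N [-497.9 -498.2] ang -168.06 res 0.07 n25
s_f U [366.2 366. ] N [-459.3 -491.8] ang -78.69 res 0.06 n23
bystander diff 0
```

```bash
python3 -c "
from h import *
print(job.finish_job())"
```

```text
the job is handed in; nothing more can be done
None
```

The job is handed in at about 31 s: the flat pack is in the formerly empty cradle, the charged pack is seated in the bay, and the cover is shut. Afterwards the latch and cover measured the same as at the start, and the spray can, screwdriver and card packet had not moved.

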